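Complete the pairs in the parts trays

ROBOT

A 6-joint arm with a two-finger parallel gripper is mounted at the origin on a cart in front of the work surface, level with it; the furniture and walls round the work are solid. World frame = base frame: x ahead of the robot, y to its left, z up, the work surface at z = 0. Lengths are in m, angles in rad, forces in N, time in s.
With the tool pointing down it reaches from about 0.3 to 0.875 m from the base axis. Payload 6.4 kg.
Tool frame: the origin (TCP) lies on the centre line of the jaws, within the pads' length; the fingertips stand 8 mm ahead of it and the grasp point (between the pads) lies 11 mm behind it (ctrl.tips_ahead is the distance from the TCP to the fingertips, in m); z points along the fingers, y is the line along which they close (so a half turn about z gives the same grasp; the last joint's range is limited). The gripper opens to 88 mm and grips with 3 to 60 N. Pads are 18 mm wide; open, the fingers measure 123 mm over their backs; the gripper's body (75 mm by 187 mm) begins 45 mm behind the grasp point.
Start: joints at [-1.519, 0.181, 1.607, -0, 1.354, -0.206], TCP at [0.147, -0.556, 0.247] pointing down, gripper open.
Joint ranges: [-2.99, 2.99], [-0.89, 2.07], [0.3, 2.58], [-1.14, 4.28], [0, 2.63], [-3.12, 3.12]. Speed limits (rad/s): [2.57, 2.57, 3.01, 3.14, 3.14, 3.14].

INTERFACE

Orientations are given as a unit quaternion [x, y, z, w].
In Python, from rig import ctrl gives the robot as it stands.
- The arm moves only by the shell command python3 -m handwheel 'ROWS' [FORCE]. ROWS is JSON, a list of rows, each a list of 5 numbers: the opening, from 0 (shut) to 1 (fully open), then the shift along the tool's x, y, z in cm, then the turn about the tool's z in degrees. In form: [[gripper, tx, ty, tz, turn], ...]. A call has 1 to 8 rows; each row is the pose to reach, as a shift and turn from the pose commanded when the call began, along the tool's axes at that moment; what a row does not reach only later rows make up. A row lasts 1/8 s, in which the tool goes at most 62.5 mm and 10.7 degrees, less where a joint would pass 70% of its speed; a pose out of reach is approached as far as the arm can. A call with a gripper value outside its range is refused whole. The fingers move at their own pace and stop on an object; FORCE is the grip in N (left out, the last holds). Time passes only in rows, so rows that repeat a pose let the fingers close. It gives the time, the measured TCP pose, the force, the opening and the grip force at its end, in the units of the state.
- ctrl.read_state(): the state, without advancing time (a new reading comes with each control period).
- ctrl.get_image(name): name is "side" or "top" or "wrist"; returns a dict with "color" (384x512x3 uint8, red, green, blue), "range_z" (384x512 float32, m along the optical axis (not along the pixel's ray), 0 where there is no reading), "vertical_fov" (degrees; the focal length in pixels is half the picture's height over the tangent of half this angle, whatever the lens; pixels are square), "cx", "cy" (the principal point, pixels), "view" (4x4, takes a point from world to camera coordinates). Camera axes: x right, y up, looking along -z (the intrinsics and any distortion apply to the point x, -y, -z); pixel columns grow to the right and rows downward; lengths in m; the calibration is good to about 2 mm. A picture is of the moment at which its call begins.
- ctrl.hand_in(): hands the job in; it is judged then, once.
The state is a dict: "clock": time; "joint_pos": joint angles; "qd": joint speeds; "tau": joint torques, N m; "tcp_pos": TCP position; "tool_rot": TCP orientation; "contact_force": force on the tool from outside, world axes, zero at the start; "wrist_torque": the same for the moment, N m; "opening": finger opening in m; "gripper_force": force on a finger pad.
Only numpy, scipy, OpenCV 4.12 (cv2) and the standard library are available. Lean on these libraries where they do the work, as an engineer would, in place of code of your own. Each camera call takes 0.05 s, during which the arm holds its last target. There are 200 camera calls.

TASK

Each of the two green trays holds one part and needs a second one of the same kind. Take the loose grey terminal block and the loose black adapter from the bench and put each into the tray that holds its twin: the terminal block standing upright and the adapter lying flat, on the tray floor. The orange terminal block and the slimmer memory stick have no twin and are not wanted.

Things in the scene. Friction and masses are not known exactly. Their poses are not given: they have to be found in the camera images.
- terminal: loose grey rail terminal block, 10 (x) by 48 (y) by 36 (z) mm, standing upright on its 10 x 48 mm base on the bench (z = 0), 20 to 45 g. Origin: centre of its underside; z up. Grasp it across its thin side (x), midway along y. An orange one of the same shape stands near
- adapter: the loose black video adapter, lying flat on the bench (z = 0), 28 to 56 g: a block 30 (x) by 52 (y, from -20 to +32 mm) by 16 (z) mm, with a silver plug 16 mm wide from y = -20 to -33 mm. Origin: on its underside, centre of the overall length; z up. Grasp it across its 30 mm width (x). A slimmer black memory stick (17 x 48 x 9 mm) lies near it
- terminal_tray: shallow open green tray, fixed on a 2 mm black mat; 148 (x) by 112 (y) mm outside, walls 22 mm high, walls and floor 4 mm thick. Origin: centre of its underside, z up. A grey terminal block (10 x 48 x 36 mm) is fixed in it as a sample, centred at x = +46 mm, y = 0, long side along y; the floor from x = -70 to +40 mm is free. The other tray looks the same but for its sample; they may swap sides
- adapter_tray: shallow open green tray, fixed on a 2 mm black mat; 148 (x) by 112 (y) mm outside, walls 22 mm high, walls and floor 4 mm thick. Origin: centre of its underside, z up. A black adapter (30 x 67 x 16 mm) is fixed in it as a sample, centred at x = +46 mm, y = 0, long side along y; the floor from x = -70 to +30 mm is free. The other tray looks the same but for its sample; they may swap sides

How it is judged:
By the outcome, as a careful person would: the job done as asked, in the order asked, and still so for the second after the job is handed in, with the robot touching nothing.
It also fails if it takes over 48 s, if anything falls off the work surface, if the arm or the gripper's body presses on something with over 40 N, if the wrist force passes 120 N, or if a joint passes its speed limit or range.

## Working session

There is one attempt and no reset: what is moved stays moved. The work goes in short steps, Python scripts to look and compute and a shell command to move; the robot and the scene stay as the last step left them, time stands still between calls to the robot, and variables do not carry over. Pictures are saved under pics/ and viewed, at most 13 in all, crops included, and the job is handed in when it is done.

```bash
mkdir -p pics; cat > h.py <<'E'
from rig import ctrl
import numpy as np, cv2
def snap(n,f):
    im=ctrl.get_image(n); cv2.imwrite(f'pics/{f}.png',cv2.cvtColor(im['color'],cv2.COLOR_RGB2BGR)); np.savez(f'{f}.npz',**im); return im
def pt(im,u,v,z=None):
    """world point of pixel; z given -> intersect plane, else range"""
    f=192/np.tan(np.radians(float(im['vertical_fov']))/2)
    d=np.array([(u-im['cx'])/f,-(v-im['cy'])/f,-1]); T=np.linalg.inv(im['view'])
    o=T[:3,3]; w=T[:3,:3]@d
    s=float(im['range_z'][int(v),int(u)]) if z is None else (z-o[2])/w[2]
    return o+s*w
E
python3 - <<'E'
from h import *
a=snap('top','top1');b=snap('side','side1')
print({k:(v.tolist() if hasattr(v,'tolist') else v) for k,v in a.items() if k not in('color','range_z')},a.keys())
cv2.imwrite('pics/both1.png',cv2.resize(cv2.hconcat([cv2.imread('pics/side1.png')]),None,fx=1.5,fy=1.5))
cv2.imwrite('pics/top1b.png',cv2.resize(cv2.imread('pics/top1.png'),None,fx=1.5,fy=1.5))
print(ctrl.read_state())
E
```

```text
{'vertical_fov': 50.94858835196702, 'cx': 258.2355921311249, 'cy': 188.8137250093744, 'view': [[-0.01923277587921483, -0.9998093402358221, 0.0033739456412762788, -0.1716778925111846], [0.9920920136427356, -0.018665478003249088, 0.12411702702374483, -0.4771316171808724], [-0.12403038659249056, 0.005734379488717049, 0.9922618505684863, -0.8340793631763834], [0.0, 0.0, 0.0, 1.0]]} dict_keys(['color', 'range_z', 'vertical_fov', 'cx', 'cy', 'view'])
{'clock': 0.1, 'joint_pos': array([-1.51929483e+00,  1.81459658e-01,  1.60788674e+00,  3.48379506e-05,
        1.35385713e+00, -2.06313936e-01]), 'qd': array([-0.00196944, -0.00179222, -0.00218259, -0.00031293,  0.00108399,
        0.00063582]), 'tau': array([ 6.56644843e-04, -4.34818196e+01, -3.42696798e+01,  7.04616169e-02,
        3.40795924e-02, -4.13843270e-05]), 'tcp_pos': array([ 0.14660138, -0.55550468,  0.24591452]), 'tool_rot': array([ 9.91703061e-01,  1.28547225e-01,  7.92403317e-05, -8.01710074e-04]), 'contact_force': array([0.92961333, 0.03739396, 0.12282803]), 'wrist_torque': array([0.02061458, 0.00996644, 0.00958227]), 'gripper_force': 0.0, 'opening': 0.08824537807859593}
```

View pics/top1b.png

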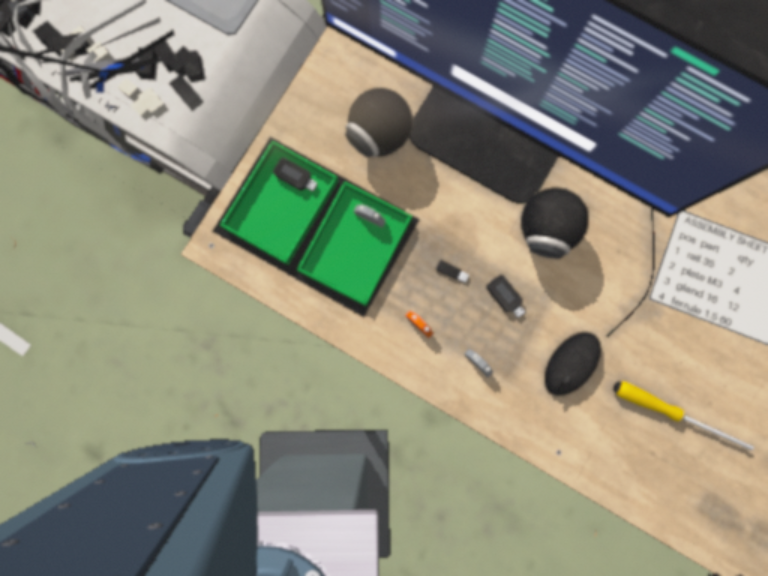

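The top view (1.5x) shows the grey terminal at (479,362), the orange one at (419,323), the adapter at (505,296) with its plug at (520,314), and the memory stick at (452,271). The adapter tray is on the left (sample at 295,175) and the terminal tray on the right (sample at 370,214).

```bash
python3 - <<'E'
from h import *
a=dict(np.load('top1.npz'))
P={'term_a':(466,350,.036),'term_b':(491,374,.036),'term':(479,361,.036),'ad_back':(494,282,.016),'ad_tip':(522,317,.008),'ad':(503,292,.016),'orange':(419,323,.036),'stick':(450,270,.009),
'AT_tl':(271,141,.024),'AT_tr':(343,180,.024),'AT_bl':(218,225,.024),'TT_tr':(415,219,.024),'TT_br':(366,308,.024),'TT_bl':(299,267,.024),'sampA':(292,173,.022),'sampT':(370,213,.042),'speaker':(554,222,None),'mouse':(573,362,None),'lsp':(378,122,None),'base':(485,150,None)}
for k,(u,v,z) in P.items():
    r=pt(a,u/1.5,v/1.5)
    print(k,np.round(r,3), None if z is None else np.round(pt(a,u/1.5,v/1.5,z),3))
E
```

```text
term_a [ 0.377 -0.294  0.   ] [ 0.377 -0.289  0.036]
term_b [ 0.342 -0.326  0.014] [ 0.343 -0.323  0.036]
term [ 0.361 -0.307  0.033] [ 0.361 -0.307  0.036]
ad_back [ 0.474 -0.336  0.015] [ 0.474 -0.336  0.016]
ad_tip [ 0.424 -0.378 -0.001] [ 0.423 -0.376  0.008]
ad [ 0.46  -0.349  0.015] [ 0.46  -0.348  0.016]
orange [ 0.416 -0.224  0.035] [ 0.416 -0.224  0.036]
stick [ 0.495 -0.273  0.007] [ 0.494 -0.273  0.009]
AT_tl [ 0.698 -0.008  0.002] [ 0.69  -0.012  0.024]
AT_tr [ 0.636 -0.117 -0.001] [ 0.629 -0.118  0.024]
AT_bl [0.569 0.07  0.004] [0.565 0.064 0.024]
TT_tr [ 0.574 -0.224  0.001] [ 0.568 -0.223  0.024]
TT_br [ 0.441 -0.149  0.004] [ 0.439 -0.149  0.024]
TT_bl [ 0.5   -0.054  0.024] [ 0.501 -0.054  0.024]
sampA [ 0.642 -0.043  0.02 ] [ 0.641 -0.043  0.022]
sampT [ 0.573 -0.158  0.044] [ 0.574 -0.158  0.042]
speaker [ 0.544 -0.405  0.097] None
mouse [ 0.357 -0.44   0.031] None
lsp [ 0.686 -0.172  0.099] None
base [ 0.675 -0.332  0.011] None
```

View pics/both1.png

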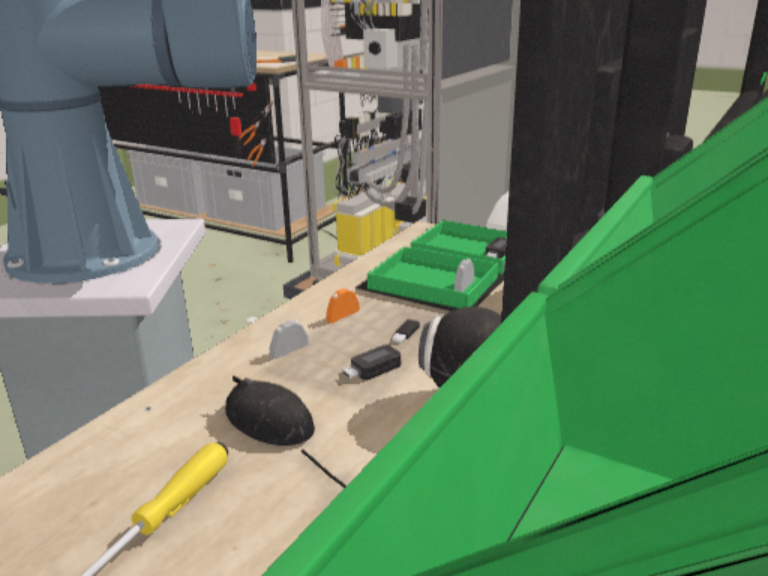

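The side view confirms that the grey terminal stands left of the adapter, with the orange one beyond it and the speaker close to the adapter. I'll check the clearance of the gripper body to the speaker in the adapter's frame.

```bash
cat >> h.py <<'E'
def cloud(im):
    f=192/np.tan(np.radians(float(im['vertical_fov']))/2)
    v,u=np.mgrid[:384,:512]; s=im['range_z']
    c=np.stack([(u-im['cx'])/f*s,-(v-im['cy'])/f*s,-s,np.ones_like(s)],-1)
    return (c@np.linalg.inv(im['view']).T)[...,:3]
def rel(p,yaw=None):
    """tool-frame shift (cm) of TCP to world xyz, and turn (deg) to tool-x yaw"""
    from scipy.spatial.transform import Rotation as R
    s=ctrl.read_state(); M=R.from_quat(s['tool_rot']).as_matrix()
    t=None if yaw is None else round(np.degrees(np.arctan2(M[1,0],M[0,0]))-yaw,1)
    return np.round(M.T@(np.array(p)-s['tcp_pos'])*100,2),t
E
python3 - <<'E'
from h import *
c=cloud(dict(np.load('top1.npz'))).reshape(-1,3)
o=np.array([.452,-.354]);l=np.array([.78,.62]);l/=np.hypot(*l);n=np.array([l[1],-l[0]])
d=c[:,:2]-o;a=d@l;b=d@n
for z in (.045,.055,.065,.08):
    m=(c[:,2]>z)&(c[:,2]<.3)&(np.abs(a)<.06)&(np.abs(b)<.16)
    print(z,m.sum(),[ (k,round(b[m&(np.abs(a-k)<.006)].min(),3)) for k in np.arange(-.06,.061,.012) if (m&(np.abs(a-k)<.006)).any()])
print(rel([.361,-.307,.15],45))
E
```

```text
0.045 1245 [(np.float64(-1.3877787807814457e-17), np.float64(0.081)), (np.float64(0.011999999999999983), np.float64(0.072)), (np.float64(0.02399999999999998), np.float64(0.066)), (np.float64(0.035999999999999976), np.float64(0.061)), (np.float64(0.04799999999999997), np.float64(0.063)), (np.float64(0.05999999999999997), np.float64(0.069))]
0.055 1209 [(np.float64(-1.3877787807814457e-17), np.float64(0.081)), (np.float64(0.011999999999999983), np.float64(0.072)), (np.float64(0.02399999999999998), np.float64(0.066)), (np.float64(0.035999999999999976), np.float64(0.061)), (np.float64(0.04799999999999997), np.float64(0.063)), (np.float64(0.05999999999999997), np.float64(0.069))]
0.065 1145 [(np.float64(-1.3877787807814457e-17), np.float64(0.081)), (np.float64(0.011999999999999983), np.float64(0.072)), (np.float64(0.02399999999999998), np.float64(0.066)), (np.float64(0.035999999999999976), np.float64(0.063)), (np.float64(0.04799999999999997), np.float64(0.065)), (np.float64(0.05999999999999997), np.float64(0.07))]
0.08 920 [(np.float64(-1.3877787807814457e-17), np.float64(0.092)), (np.float64(0.011999999999999983), np.float64(0.075)), (np.float64(0.02399999999999998), np.float64(0.069)), (np.float64(0.035999999999999976), np.float64(0.071)), (np.float64(0.04799999999999997), np.float64(0.075)), (np.float64(0.05999999999999997), np.float64(0.076))]
(array([ 27.06, -18.55,   9.63]), np.float64(-30.2))
```

```bash
python3 -m handwheel '[[0.6,5,-3.4,1.5,-6],[0.6,10,-6.8,3,-12],[0.6,15,-10.2,4.5,-18],[0.6,20,-13.6,6,-24],[0.6,24,-16.5,7.5,-30],[0.6,27,-18.5,8.6,-30],[0.6,27,-18.5,8.6,-30]]' 10
python3 - <<'E'
from h import *
a=snap('wrist','w1')
cv2.imwrite('pics/w1b.png',cv2.resize(cv2.imread('pics/w1.png'),None,fx=1.5,fy=1.5))
print(ctrl.read_state()['tcp_pos'],rel([.361,-.307,.16],45))
E
```

```text
clock: 0.98
tcp_pos: [0.361, -0.3057, 0.1595]
tool_rot: [0.924, 0.383, -0.0, -0.001]
contact_force: [0.2, -0.5, 0.5]
opening: 0.0527
gripper_force: 0.0
[ 0.36069546 -0.30728217  0.16021039] (array([0.04, 0.  , 0.02]), np.float64(-0.1))
```

View pics/w1b.png

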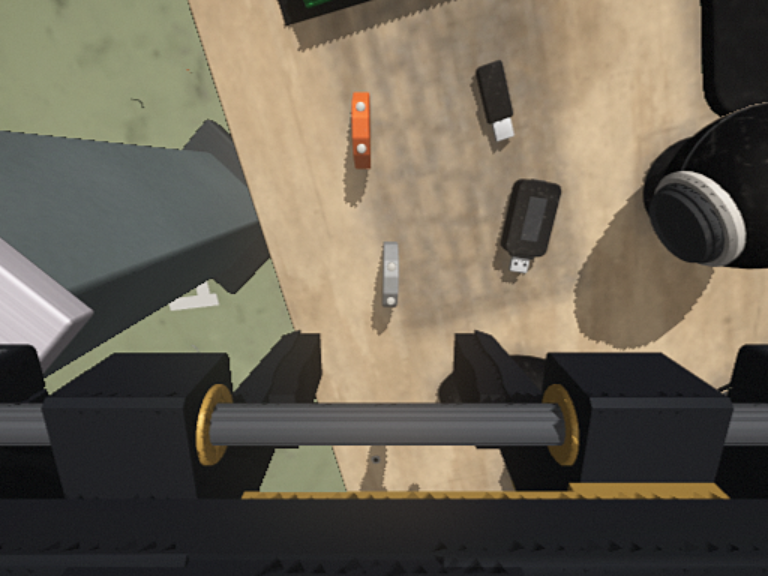

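The wrist view (1.5x) shows the terminal from (391,242) to (390,306), nearly along tool x. The adapter body is at (531,218) with its plug at (520,265), and the speaker is at (710,200). I'll fit both from depth.

```bash
python3 - <<'E'
from h import *
im=dict(np.load('w1.npz'));c=cloud(im)
def fit(u0,v0,u1,v1,lo,hi):
    q=c[int(v0/1.5):int(v1/1.5),int(u0/1.5):int(u1/1.5)].reshape(-1,3);q=q[(q[:,2]>lo)&(q[:,2]<hi)]
    r=cv2.minAreaRect((q[:,:2]*1000).astype(np.float32)); b=cv2.boxPoints(r)
    e=[b[1]-b[0],b[2]-b[1]];e=max(e,key=np.linalg.norm);yaw=np.degrees(np.arctan2(e[1],e[0]))
    print(len(q),'c',np.round(r[0],1),'size',np.round(r[1],1),'yaw',round(yaw,1),'zmax',q[:,2].max()); return r,yaw
fit(370,230,410,315,.022,.05); fit(370,230,410,315,.012,.05)
r,y=fit(495,170,570,262,.0125,.03)
for z in(.055,.065,.08):
  q=np.r_[c.reshape(-1,3),cloud(dict(np.load('top1.npz'))).reshape(-1,3)];m=(q[:,2]>z)&(q[:,2]<.12)&(q[:,0]>.47)&(q[:,0]<.65)&(q[:,1]<-.3)&(q[:,1]>-.47)
  e,R=cv2.minEnclosingCircle((q[m,:2]*1000).astype(np.float32));print(z,m.sum(),e,R)
E
```

```text
350 c [ 359.6 -309. ] size [38.9  9.5] yaw 45.0 zmax 0.037159329015178766
413 c [ 360.  -308.3] size [46.6 10.7] yaw 43.3 zmax 0.037159329015178766
1442 c [ 458.6 -350.3] size [54.6 30.3] yaw 37.0 zmax 0.018570514757052903
0.055 7705 (575.9764404296875, -417.2882080078125) 73.94523620605469
0.065 6643 (576.2522583007812, -416.78131103515625) 73.64505004882812
0.08 4013 (578.431640625, -410.8843688964844) 71.51823425292969
```

```bash
python3 -m handwheel '[[0.6,0,-0.1,5,1],[0.6,0,-0.1,10,1],[0.6,0,-0.1,13,1],[0.6,0,-0.1,14.6,1],[0.6,0,-0.1,14.6,1],[0,0,-0.1,14.6,1],[0,0,-0.1,14.6,1],[0,0,-0.1,14.6,1]]' 12
python3 -m handwheel '[[0,0,0,0,0],[0,0,0,-2,0],[0,0,0,-6,0],[0,0,0,-10,0],[0,0,0,-10,0]]'
python3 - <<'E'
from h import *
C=np.array([.5345,-.1385]);x=np.array([.866,-.5]);p=C-.015*x
print(p,rel([*p,.11],60),rel([*p,.021],60))
E
```

```text
clock: 2.02
tcp_pos: [0.3603, -0.3081, 0.0156]
tool_rot: [0.928, 0.373, 0.0, 0.001]
contact_force: [0.3, 0.2, -0.3]
opening: 0.0252
gripper_force: 0.0
clock: 2.65
tcp_pos: [0.3614, -0.3095, 0.1179]
tool_rot: [0.928, 0.373, 0.001, 0.003]
contact_force: [-0.7, 0.1, -0.1]
opening: 0.0104
gripper_force: 12.0
[ 0.52151 -0.131  ] (array([23.92, -1.81,  0.75]), np.float64(-16.2)) (array([23.93, -1.87,  9.65]), np.float64(-16.2))
```

```bash
python3 -m handwheel '[[0,5,-0.4,0,-5],[0,10,-0.8,0,-10],[0,15,-1.2,0,-16],[0,20,-1.6,0,-16],[0,24,-1.8,0,-16],[0,24,-1.8,0,-16],[0,24,-1.8,0,-16]]'
python3 - <<'E'
from h import *
a=snap('wrist','w2');b=snap('side','s2')
W=cv2.imread('pics/w2.png');S=cv2.resize(cv2.imread('pics/s2.png')[90:250,200:380],None,fx=2.4,fy=2.4)
cv2.imwrite('pics/c2.png',np.hstack([cv2.resize(W,(380,285)),S[:285,:420]]))
cv2.imwrite('pics/c2s.png',cv2.resize(cv2.imread('pics/s2.png')[80:240,200:400],None,fx=4,fy=3.7))
print(ctrl.read_state()['tcp_pos'],ctrl.read_state()['opening'],rel([.5215,-.131,.11],60))
E
```

```text
clock: 3.52
tcp_pos: [0.5197, -0.1284, 0.1135]
tool_rot: [0.867, 0.499, -0.001, -0.001]
contact_force: [0.7, 0.2, 0.7]
opening: 0.0103
gripper_force: 12.0
[ 0.51967891 -0.12914775  0.11402819] 0.010118253508886605 (array([-0.07,  0.25,  0.4 ]), np.float64(-0.3))
```

View pics/c2s.png

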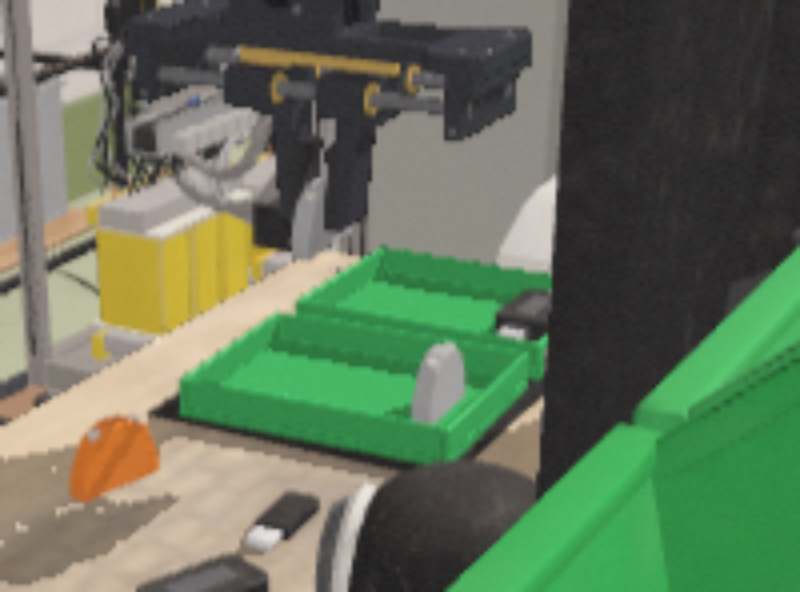

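View pics/w2.png

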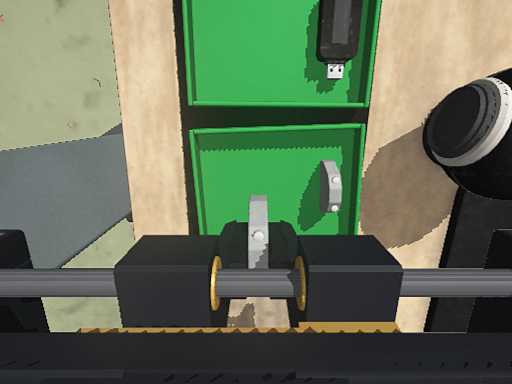

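The terminal is held upright. It sticks out below the tips at side crop (310,178–252). I'll measure its underside from the side depth.

```bash
python3 - <<'E'
from h import *
b=dict(np.load('s2.npz'));c=cloud(b)
for v in range(124,152,2):
  print(v,[tuple(np.round(c[v,u]*1000).astype(int)) for u in (275,278,281,285,288)])
E
```

```text
124 [(np.int64(510), np.int64(-136), np.int64(143)), (np.int64(517), np.int64(-124), np.int64(139)), (np.int64(596), np.int64(1266), np.int64(-284)), (np.int64(529), np.int64(-148), np.int64(146)), (np.int64(535), np.int64(-147), np.int64(146))]
126 [(np.int64(510), np.int64(-133), np.int64(138)), (np.int64(517), np.int64(-123), np.int64(134)), (np.int64(595), np.int64(1252), np.int64(-290)), (np.int64(529), np.int64(-149), np.int64(142)), (np.int64(535), np.int64(-148), np.int64(142))]
128 [(np.int64(510), np.int64(-133), np.int64(134)), (np.int64(517), np.int64(-126), np.int64(131)), (np.int64(522), np.int64(-129), np.int64(132)), (np.int64(529), np.int64(-147), np.int64(138)), (np.int64(535), np.int64(-147), np.int64(138))]
130 [(np.int64(510), np.int64(-134), np.int64(130)), (np.int64(516), np.int64(-139), np.int64(131)), (np.int64(522), np.int64(-137), np.int64(131)), (np.int64(529), np.int64(-147), np.int64(134)), (np.int64(535), np.int64(-146), np.int64(133))]
132 [(np.int64(510), np.int64(-140), np.int64(128)), (np.int64(516), np.int64(-144), np.int64(129)), (np.int64(476), n
[... 1610 characters left out ...]
int64(509), np.int64(-153), np.int64(103)), (np.int64(516), np.int64(-148), np.int64(102)), (np.int64(522), np.int64(-138), np.int64(98)), (np.int64(615), np.int64(1231), np.int64(-390)), (np.int64(629), np.int64(1209), np.int64(-383))]
148 [(np.int64(510), np.int64(-152), np.int64(99)), (np.int64(516), np.int64(-147), np.int64(97)), (np.int64(535), np.int64(111), np.int64(4)), (np.int64(546), np.int64(113), np.int64(3)), (np.int64(629), np.int64(1209), np.int64(-394))]
150 [(np.int64(519), np.int64(101), np.int64(2)), (np.int64(527), np.int64(97), np.int64(3)), (np.int64(535), np.int64(99), np.int64(2)), (np.int64(545), np.int64(97), np.int64(3)), (np.int64(552), np.int64(99), np.int64(2))]
```

```bash
python3 -m handwheel '[[0,0,0.2,3,0],[0,0,0.2,6,0],[0,0,0.2,8,0],[0,0,0.2,8.7,0],[0,0,0.2,8.8,0],[0,0,0.2,8.8,0]]'
python3 - <<'E'
from h import *
b=snap('side','s3');c=cloud(b)
s=ctrl.read_state();print(s['tcp_pos'],s['contact_force'],s['opening'])
cv2.imwrite('pics/c3s.png',cv2.resize(cv2.imread('pics/s3.png')[110:230,230:360],None,fx=5,fy=5))
E
```

```text
clock: 4.38
tcp_pos: [0.5228, -0.1302, 0.0274]
tool_rot: [0.867, 0.498, 0.0, 0.001]
contact_force: [0.0, -0.4, 0.4]
opening: 0.0105
gripper_force: 12.0
[ 0.5228536  -0.13006616  0.02745115] [ 0.09915742 -0.4300485  -1.37575537] 0.010512225546329816
```

View pics/c3s.png

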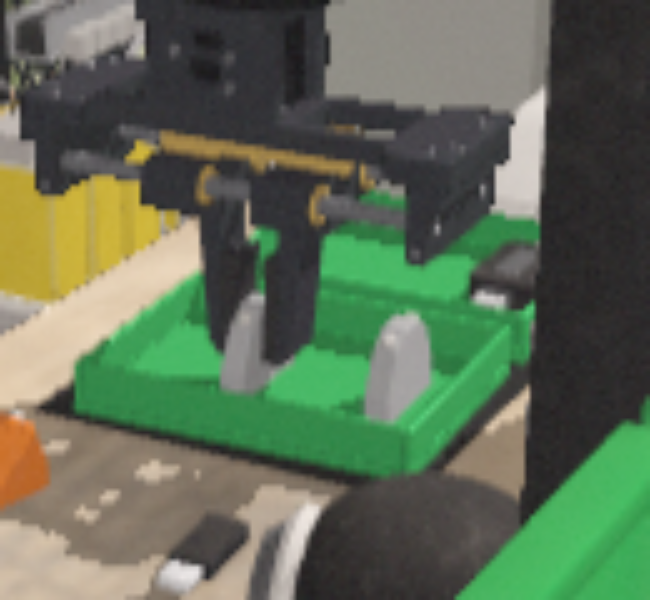

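The terminal is upright in the tray at (245,345), just above the floor. I'll lower it the last few millimetres and watch the force.

```bash
python3 -m handwheel '[[0,0,0,0.15,0],[0,0,0,0.25,0],[0,0,0,0.25,0]]'; python3 -m handwheel '[[0,0,0,0.1,0],[0,0,0,0.1,0]]';python3 -m handwheel '[[0,0,0,0.1,0],[0,0,0,0.1,0]]'
```

```text
clock: 4.8
tcp_pos: [0.5232, -0.13, 0.0261]
tool_rot: [0.867, 0.498, 0.0, 0.001]
contact_force: [-4.3, 1.5, 13.9]
opening: 0.0105
gripper_force: 12.0
clock: 5.05
tcp_pos: [0.5232, -0.13, 0.0254]
tool_rot: [0.867, 0.498, 0.0, 0.001]
contact_force: [-5.6, 2.0, 17.1]
opening: 0.0105
gripper_force: 12.0
clock: 5.3
tcp_pos: [0.5232, -0.1299, 0.0245]
tool_rot: [0.867, 0.498, 0.0, 0.001]
contact_force: [-6.3, 2.3, 18.5]
opening: 0.0105
gripper_force: 12.0
```

```bash
python3 -m handwheel '[[0,0,0,-0.1,0],[0.15,0,0,-0.1,0],[0.3,0,0,-0.1,0],[0.35,0,0,-0.1,0],[0.35,0,0,-0.1,0],[0.35,0,0,-3,0],[0.35,0,0,-8,0],[0.35,0,0,-13,0]]'
python3 - <<'E'
from h import *
a=snap('wrist','w4');b=snap('side','s4');c=cloud(b)
cv2.imwrite('pics/c4.png',np.hstack([cv2.resize(cv2.imread('pics/s4.png')[110:230,230:360],(400,400)),cv2.resize(cv2.imread('pics/w4.png')[50:300,120:400],(400,400))]))
s=ctrl.read_state();print(s['tcp_pos'])
# clearance search for adapter grasp: hand centre offset(a,b) and yaw
q=np.r_[cloud(dict(np.load('w1.npz'))).reshape(-1,3),cloud(dict(np.load('top1.npz'))).reshape(-1,3)]
q=q[(q[:,2]>.05)&(q[:,2]<.16)&(q[:,0]>.42)&(q[:,1]<-.25)&(q[:,0]<.8)&(q[:,1]>-.6)][:,:2]
o=np.array([.4586,-.3503]);y0=37
l=np.array([np.cos(np.radians(y0)),np.sin(np.radians(y0))]);n=np.array([l[1],-l[0]])
res=[]
for yaw in (27,32,37,42,47,52,57,62,67):
  L=np.array([np.cos(np.radians(yaw)),np.sin(np.radians(yaw))]);N=np.array([L[1],-L[0]])
  for a in (0,-.01,-.015):
    for bb in (0,-.01,-.015,-.02):
      h=o+a*l+bb*n;d=q-h;da=np.maximum(np.abs(d@L)-.0375,0);db=np.maximum(np.abs(d@N)-.0935,0)
      res.append((np.hypot(da,db).min(),yaw,a,bb))
for r in sorted(res,reverse=True)[:14]:print(r)
E
```

```text
clock: 6.3
tcp_pos: [0.522, -0.1294, 0.1532]
tool_rot: [0.867, 0.498, -0.0, -0.0]
contact_force: [0.8, -0.1, 0.8]
opening: 0.0306
gripper_force: 0.0
[ 0.52593349 -0.13117781  0.15824687]
(np.float64(0.0), 67, 0, 0)
(np.float64(0.0), 67, 0, -0.01)
(np.float64(0.0), 67, 0, -0.015)
(np.float64(0.0), 67, 0, -0.02)
(np.float64(0.0), 67, -0.01, 0)
(np.float64(0.0), 67, -0.01, -0.01)
(np.float64(0.0), 67, -0.01, -0.015)
(np.float64(0.0), 67, -0.01, -0.02)
(np.float64(0.0), 67, -0.015, 0)
(np.float64(0.0), 67, -0.015, -0.01)
(np.float64(0.0), 67, -0.015, -0.015)
(np.float64(0.0), 67, -0.015, -0.02)
(np.float64(0.0), 62, 0, 0)
(np.float64(0.0), 62, 0, -0.01)
```

View pics/c4.png

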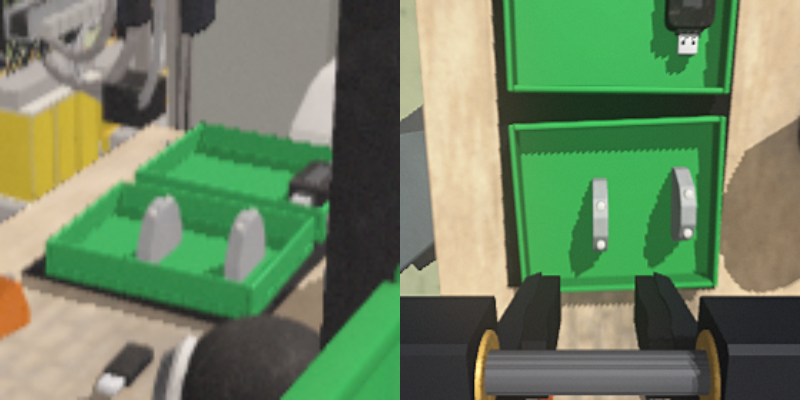

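Picture: the terminal stands upright in its tray next to its twin (wrist half (600,213), side half (160,228)). I'll redo the clearance search without the gripper's own pixels.

```bash
python3 - <<'E'
from h import *
q=np.r_[cloud(dict(np.load('w1.npz'))).reshape(-1,3),cloud(dict(np.load('top1.npz'))).reshape(-1,3)]
q=q[(q[:,2]>.05)&(q[:,2]<.11)&(q[:,0]>.45)&(q[:,1]<-.25)&(q[:,0]<.8)&(q[:,1]>-.6)][:,:2]
o=np.array([.4586,-.3503]);y0=37
u=lambda y:np.array([np.cos(np.radians(y)),np.sin(np.radians(y))])
l=u(y0);n=np.array([l[1],-l[0]]);res=[]
for yaw in range(-3,78,5):
  L=u(yaw);N=np.array([L[1],-L[0]])
  for a in (0,-.01):
    for bb in (0,-.01,-.02):
      h=o+a*l+bb*n;d=q-h;da=np.maximum(np.abs(d@L)-.0375,0);db=np.maximum(np.abs(d@N)-.0935,0)
      res.append((round(np.hypot(da,db).min(),4),yaw,a,bb))
for r in sorted(res,reverse=True)[:25]:print(*r)
E
```

```text
0.0302 -3 -0.01 -0.02
0.0238 -3 -0.01 -0.01
0.0232 2 -0.01 -0.02
0.0225 -3 0 -0.02
0.0175 2 -0.01 -0.01
0.0173 -3 -0.01 0
0.0161 -3 0 -0.01
0.0157 7 -0.01 -0.02
0.015 2 0 -0.02
0.0117 2 -0.01 0
0.0107 7 -0.01 -0.01
0.0097 -3 0 0
0.0093 2 0 -0.01
0.0079 12 -0.01 -0.02
0.0071 7 0 -0.02
0.0057 7 -0.01 0
0.0036 12 -0.01 -0.01
0.0035 2 0 0
0.0021 7 0 -0.01
0.0016 17 -0.01 -0.02
0.0012 12 0 -0.02
0.0 77 0 0
0.0 77 0 -0.01
0.0 77 0 -0.02
0.0 77 -0.01 0
```

```bash
python3 - <<'E'
from h import *
a=dict(np.load('w1.npz'))
for n,u,v,z in(('stick tip',503,139,.004),('stick tipR',512,135,.004),('ad plug',519,272,.008),('orange end',362,167,0)):print(n,np.round(pt(a,u/1.5,v/1.5,z),3))
print(rel([.4434,-.3467,.14],10))
E
```

```text
stick tip [ 0.482 -0.297  0.004]
stick tipR [ 0.488 -0.3    0.004]
ad plug [ 0.429 -0.376  0.008]
orange end [ 0.4   -0.241  0.   ]
(array([-22.78,   3.7 ,   1.85]), np.float64(49.8))
```

Stick and orange block are clear of the fingers. I'll go above the adapter.

```bash
python3 -m handwheel '[[1,-4,0.5,0,10],[1,-9,1.2,0.5,20],[1,-14,2,1,30],[1,-19,3,1.5,40],[1,-22.8,3.7,1.8,50],[1,-22.8,3.7,1.8,50],[1,-22.8,3.7,1.8,50]]' 12
python3 - <<'E'
from h import *
a=snap('wrist','w5')
print(ctrl.read_state()['opening'],rel([.4434,-.3467,.14],10),rel([.4434,-.3467,.012],10))
cv2.imwrite('pics/w5b.png',cv2.resize(cv2.imread('pics/w5.png'),None,fx=1.5,fy=1.5))
E
```

```text
clock: 7.28
tcp_pos: [0.4393, -0.3444, 0.1334]
tool_rot: [0.996, 0.086, -0.0, -0.001]
contact_force: [-0.2, -0.2, 0.0]
opening: 0.088
gripper_force: 0.0
0.08834942158085939 (array([ 0.33,  0.33, -0.64]), np.float64(-0.1)) (array([ 0.33,  0.34, 12.16]), np.float64(-0.1))
```

View pics/w5b.png

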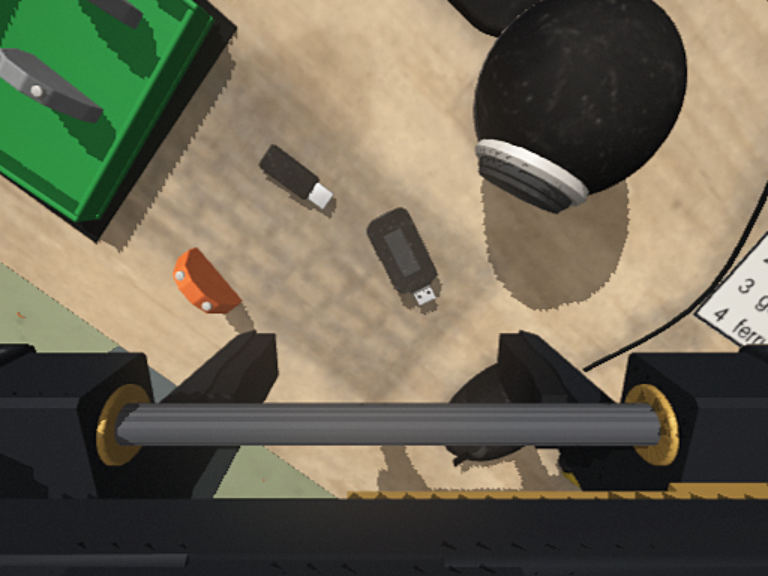

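The adapter at (403,250), with its plug at (425,295), lies between the finger lines at 275 and 500. The speaker at (580,90) is clear of the body. Descending.

```bash
python3 -m handwheel '[[1,0.3,0.3,4,0],[1,0.3,0.3,8,0],[1,0.3,0.3,10.5,0],[1,0.3,0.3,11.5,0],[1,0.3,0.3,12,0],[1,0.3,0.3,12,0]]'
python3 - <<'E'
from h import *
print(ctrl.read_state()['tcp_pos'],ctrl.read_state()['contact_force'],rel([.4434,-.3467,.012],10))
E
```

```text
clock: 8.07
tcp_pos: [0.4436, -0.3477, 0.0149]
tool_rot: [0.996, 0.086, 0.0, 0.0]
contact_force: [0.6, -0.2, 0.2]
opening: 0.0879
gripper_force: 0.0
[ 0.4436129  -0.34774725  0.01489428] [ 0.64137615 -0.16774595  0.20908462] (array([-0.  , -0.11,  0.29]), np.float64(-0.2))
```

```bash
python3 -m handwheel '[[1,0,0,0.3,0],[0.6,0,0,0.3,0],[0,0,0,0.3,0],[0,0,0,0.3,0],[0,0,0,0.3,0],[0,0,0,0.3,0],[0,0,0,0.3,0],[0,0,0,0.3,0]]' 15
python3 -m handwheel '[[0,0,0,0.3,0],[0,0,0,0.3,0],[0,0,0,0.3,0]]'; python3 - <<'E'
from h import *
print(ctrl.read_state()['opening'],ctrl.read_state()['tcp_pos'])
E
```

```text
clock: 9.07
tcp_pos: [0.4431, -0.3477, 0.0113]
tool_rot: [0.996, 0.085, 0.0, 0.0]
contact_force: [-0.5, 0.5, 0.1]
opening: 0.0325
gripper_force: 14.2
clock: 9.45
tcp_pos: [0.4435, -0.348, 0.0098]
tool_rot: [0.996, 0.085, 0.0, 0.0]
contact_force: [-3.9, 2.6, 14.0]
opening: 0.0322
gripper_force: 14.7
0.03224617195026786 [ 0.4434741  -0.34800124  0.00976129]
```

```bash
python3 -m handwheel '[[0,0,0,-0.3,0],[0.43,0,0,-0.3,0],[0.43,0,0,-0.3,0],[0,0,0,-0.3,0],[0,0,0,-0.3,0],[0,0,0,-0.3,0],[0,0,0,-0.3,0]]' 25
python3 -m handwheel '[[0,0,0,-1,0],[0,0,0,-4,0],[0,0,0,-8,0],[0,0,0,-12,0],[0,0,0,-12,0]]'
python3 - <<'E'
from h import *
a=snap('wrist','w6')
s=ctrl.read_state();print(s['opening'],s['tcp_pos'])
b=snap('side','s6')
cv2.imwrite('pics/c6.png',np.hstack([cv2.resize(cv2.imread('pics/w6.png')[100:350,120:400],(400,400)),cv2.resize(cv2.imread('pics/s6.png')[90:250,160:320],(400,400))]))
E
```

```text
clock: 10.32
tcp_pos: [0.443, -0.3476, 0.0111]
tool_rot: [0.996, 0.085, -0.0, -0.0]
contact_force: [-0.1, 0.3, 0.2]
opening: 0.0316
gripper_force: 23.9
clock: 10.95
tcp_pos: [0.4449, -0.3498, 0.1357]
tool_rot: [0.996, 0.085, 0.002, 0.003]
contact_force: [0.3, 0.6, -0.7]
opening: 0.0319
gripper_force: 23.9
0.03152347740418291 [ 0.44387901 -0.34855988  0.13333589]
```

View pics/c6.png

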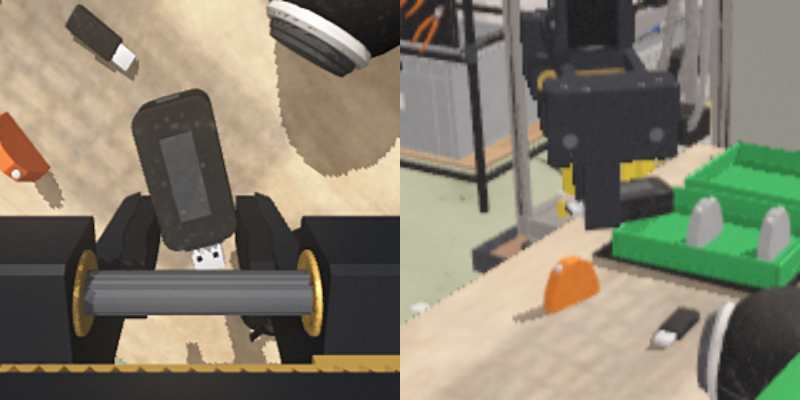

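The adapter is held near its plug end, skewed by about 15°, and level. Before placing it I'll measure its pose in the hand from depth.

```bash
python3 - <<'E'
from h import *
from scipy.spatial.transform import Rotation as R
s=ctrl.read_state();M=R.from_quat(s['tool_rot']).as_matrix()
c=cloud(dict(np.load('w6.npz')))
# crop px (130..240,88..250)*0.7,0.625 offset (120,100)
q=c[155:258,210:290].reshape(-1,3);q=q[(q[:,2]>.10)&(q[:,2]<.165)]
t=(q-s['tcp_pos'])@M*1000   # tool frame mm
t=t[(t[:,0]>0)&(np.abs(t[:,1])<35)]
r=cv2.minAreaRect(t[:,:2].astype(np.float32));print(len(t),r)
for k in range(0,60,8):
  m=(t[:,0]>=k)&(t[:,0]<k+8)
  if m.sum()>10: print(k,m.sum(),'z',np.round(np.percentile(t[m,2],[5,50,95]),1),'y',t[m,1].min().round(1),t[m,1].max().round(1))
b=cloud(dict(np.load('s6.npz')));q=b[160:182,238:272].reshape(-1,3);q=q[(q[:,2]>.08)&(q[:,2]<.18)&(q[:,1]>-.6)]
t=(q-s['tcp_pos'])@M*1000
for k in range(-30,60,10):
  m=(t[:,0]>=k)&(t[:,0]<k+10)
  if m.sum()>3:print('side',k,m.sum(),np.round([t[m,2].min(),t[m,2].max()],1))
E
```

```text
5820 ((24.981889724731445, -2.2541046142578125), (45.74087905883789, 49.94818878173828), 89.99573516845703)
0 879 z [-18.4  -8.9  -7.8] y -15.4 18.6
8 1373 z [-27.8  -9.1  -1.2] y -25.1 20.6
16 811 z [-9.9 -9.  -7.9] y -18.0 14.7
24 853 z [-10.   -8.9  -8. ] y -19.8 12.5
32 893 z [-9.9 -8.9 -7.8] y -21.6 10.3
40 852 z [-9.8 -8.7 -3.3] y -21.4 8.6
48 159 z [-9.2 -4.6  5.1] y -9.7 5.6
side -10 43 [-32.6   2.9]
side 0 150 [-32.9   4.2]
side 10 69 [-31.3   6.3]
side 20 108 [-10.1   6.8]
side 30 101 [-9.8  6.7]
side 40 78 [-9.9  7. ]
```

```bash
python3 - <<'E'
from h import *
print(rel([.567,-.0325,.125],46.5))
E
```

```text
(array([ 17.56, -28.95,   0.65]), np.float64(-36.7))
```

```bash
python3 -m handwheel '[[0,2,-3.4,0,-4],[0,5,-8,0,-10],[0,8,-13,0,-16],[0,11,-18,0,-23],[0,14,-23,0,-30],[0,16.5,-27,0,-36.7],[0,17.6,-29,0.6,-36.7],[0,17.6,-29,0.6,-36.7]]'
python3 - <<'E'
from h import *
a=snap('wrist','w7')
s=ctrl.read_state();print(s['opening'],s['tcp_pos'],rel([.567,-.0325,.125],46.5),rel([.567,-.0325,.0145],46.5))
E
```

```text
clock: 12.05
tcp_pos: [0.5659, -0.03, 0.1229]
tool_rot: [0.918, 0.396, -0.002, -0.001]
contact_force: [0.0, -0.1, -0.7]
opening: 0.0316
gripper_force: 23.9
0.03166539149928433 [ 0.56603556 -0.03122548  0.12340302] (array([-0.03,  0.16, -0.16]), np.float64(0.1)) (array([-0.  ,  0.19, 10.89]), np.float64(0.1))
```

View pics/w7.png

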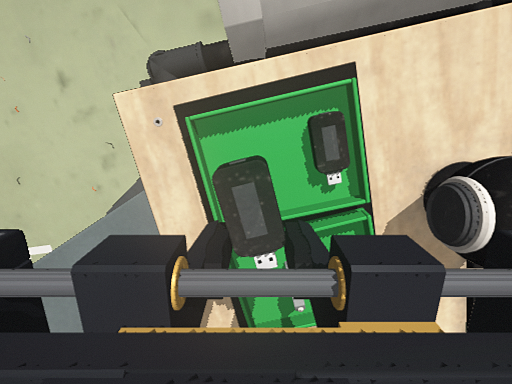

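The adapter is held at (250,205), parallel to its twin at (327,140), and lies over the adapter tray. Lowering it.

```bash
python3 -m handwheel '[[0,0,0.1,3,0],[0,0,0.1,6,0],[0,0,0.1,8.5,0],[0,0,0.1,10,0],[0,0,0.1,10.5,0],[0,0,0.1,10.5,0]]'; python3 -m handwheel '[[0,0,0,0.2,0],[0,0,0,0.2,0]]'; python3 -m handwheel '[[0,0,0,0.1,0],[0,0,0,0.1,0]]'
```

```text
clock: 12.85
tcp_pos: [0.5682, -0.0331, 0.0205]
tool_rot: [0.919, 0.394, 0.0, 0.0]
contact_force: [0.4, -0.3, 0.7]
opening: 0.0317
gripper_force: 23.9
clock: 13.1
tcp_pos: [0.5684, -0.0327, 0.0188]
tool_rot: [0.919, 0.395, 0.0, 0.0]
contact_force: [-0.2, -0.1, -0.6]
opening: 0.0315
gripper_force: 23.9
clock: 13.35
tcp_pos: [0.5681, -0.0326, 0.0173]
tool_rot: [0.919, 0.395, 0.0, 0.0]
contact_force: [-0.4, -0.1, -0.1]
opening: 0.0316
gripper_force: 23.9
```

```bash
python3 -m handwheel '[[0,0,0,0.1,0],[0,0,0,0.1,0]]'; python3 -m handwheel '[[0,0,0,0.1,0],[0,0,0,0.1,0]]'; python3 -m handwheel '[[0,0,0,0.05,0],[0,0,0,0.05,0]]'
```

```text
clock: 13.6
tcp_pos: [0.5682, -0.0326, 0.0168]
tool_rot: [0.919, 0.395, 0.0, 0.0]
contact_force: [-2.3, 0.3, 5.0]
opening: 0.0316
gripper_force: 23.9
clock: 13.85
tcp_pos: [0.5682, -0.0326, 0.0167]
tool_rot: [0.919, 0.395, -0.0, 0.0]
contact_force: [-6.0, 0.7, 13.6]
opening: 0.0318
gripper_force: 24.1
clock: 14.1
tcp_pos: [0.5683, -0.0327, 0.0167]
tool_rot: [0.919, 0.395, -0.0, 0.0]
contact_force: [-8.3, 1.2, 17.3]
opening: 0.0318
gripper_force: 24.1
```

Contact with the tray floor. Release and lift.

```bash
python3 -m handwheel '[[0,0,0,-0.15,0],[0.4,0,0,-0.15,0],[0.5,0,0,-0.15,0],[0.5,0,0,-0.15,0],[0.5,0,0,-0.15,0],[0.5,0,0,-3,0],[0.5,0,0,-8,0],[0.5,0,0,-13,0]]'
python3 -m handwheel '[[0.5,-6,0,-3,0],[0.5,-12,0,-5,0],[0.5,-12,0,-5,0]]'
python3 - <<'E'
from h import *
a=snap('wrist','w8');b=snap('side','s8')
c=cloud(a)
cv2.imwrite('pics/c8.png',np.hstack([cv2.resize(cv2.imread('pics/w8.png'),(450,338)),cv2.resize(cv2.imread('pics/s8.png')[110:245,230:370],(350,338))]))
E
```

```text
clock: 15.1
tcp_pos: [0.5676, -0.0326, 0.1457]
tool_rot: [0.919, 0.394, -0.0, -0.0]
contact_force: [1.2, 0.1, -0.6]
opening: 0.0441
gripper_force: 0.0
clock: 15.48
tcp_pos: [0.4845, -0.122, 0.1965]
tool_rot: [0.92, 0.393, 0.001, 0.001]
contact_force: [0.7, 0.7, 0.0]
opening: 0.0436
gripper_force: 0.0
```

View pics/c8.png

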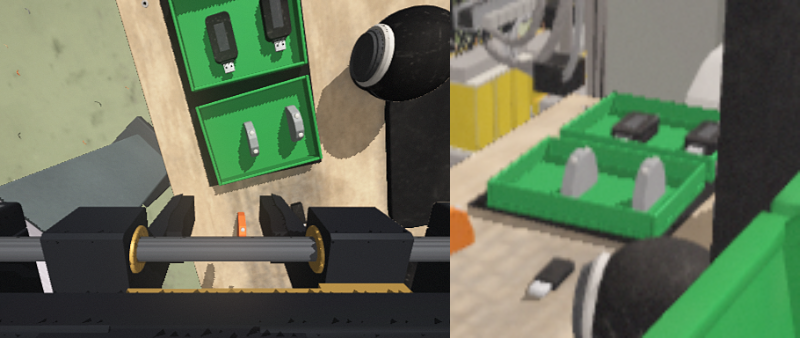

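The adapter lies flat beside its twin at (222,40), and the terminal stands upright beside its twin at (251,137). The arm is clear of everything, so I'm handing in.

```bash
python3 -c "
from rig import ctrl
print(ctrl.hand_in())"
```

```text
the job is handed in; nothing more can be done
None
```

The grey terminal block stands upright and the black adapter lies flat, each in the tray with its twin; I handed the job in at about 15.5 s, and the last pictures show both parts in place with the arm clear.

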